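Put three sign symbols on their own drilling templates

TASK

The three built-up sign symbols (arrow, cup and cross) have been laid on one another's drilling templates. Put each one on the template printed with its own outline, lying flat, centred on the outline and turned the way it shows, with the empty felt pad free for setting one aside. Set the symbols down rather than dropping them, and leave the mug, the tape roll and the screwdriver where they are.

Things in the scene. Friction and masses are not known exactly. Their poses are not given: they have to be found in the camera images.
- arrow_c (a point): Loose built-up sign symbol lying face up, 38 mm deep, aluminium sides, black face, 0.18 kg. Point in the middle, half-way up (19 mm); x along the arrow, tip 55 mm ahead, tail 55 mm behind, z up. Three bars 20 mm wide: the shaft, and two barbs running back from the tip at 45 degrees (85 mm across). The bare shaft, clear of the barbs from x = -55 to -5, is easily gripped across at x = -30 mm.
- cup_c (a point): Loose built-up sign symbol lying face up, 38 mm deep, aluminium sides, black face, 0.18 kg. Coffee cup seen from the side. Point in the middle of its body, half-way up (19 mm); x to the rim (+25 mm; flat bottom edge at -25), y to the loop handle, which ends at +55; z up. Body 58 mm wide (y -29 to 29). Easily gripped across the 50 mm from rim to bottom edge.
- cross_c (a point): Loose built-up sign symbol lying face up, 38 mm deep, aluminium sides, black face, 0.18 kg. First-aid cross, four equal arms 28 mm wide, 104 mm end to end. Point in the middle, half-way up (19 mm); x and y along the arms, z up. Easily gripped across any one arm, 37 mm out from the middle. All quarter turns are alike and equally good.
- arrow_template_c (a point): White foam board 128x128x4 mm, fixed on the bench, with the black full-size outline (and, in one corner, a 26 mm picture) of the arrow symbol. Point on its top face (4 mm above the bench), at the outline's middle; z up, x to the printed tip 55 mm ahead: the outline lies about this point as the arrow does about its own. At the start the cross lies on it.
- cup_template_c (a point): White foam board 128x128x4 mm, fixed on the bench, with the black full-size outline (and, in one corner, a 26 mm picture) of the cup symbol. Point on its top face (4 mm above the bench), at the outline's middle; z up, x to the printed rim, y to the printed handle: the outline lies about this point as the cup does about its own. At the start the arrow lies on it.
- cross_template_c (a point): White foam board 128x128x4 mm, fixed on the bench, with the black full-size outline (and, in one corner, a 26 mm picture) of the cross symbol. Point on its top face (4 mm above the bench), at the outline's middle; z up, x and y along the printed arms. At the start the cup lies on it.
- felt_pad: Plain dark grey felt pad, 128x128x4 mm, fixed to the bench, empty at the start: a free spot for setting a symbol aside. Origin at the centre of its underside, on the bench; z up.
- mug_mid (a point): White mug, 90 mm high, 76 mm across, with a handle, standing on the bench. Point on its axis, half-way up.
- tape_mid (a point): Roll of masking tape, 88 mm across, 25 mm high, lying flat on the bench between the boards and the robot. Point on its axis, half-way up.
- driver_mid (a point): Screwdriver, 190 mm long, lying on the bench between the boards and the robot. Point near the middle of its length; x from handle to tip.
Things that resemble listed ones, but are neither listed nor needed, are in the scene too. What is shaped like the part that bears cup_c but green or purple is not meant. Leave any blue look-alike of the part that bears cross_c alone.

How it is judged:
At the end, for the whole second after the job is handed in: Each symbol lies flat on the template printed with its own outline, its centre within 12 mm of the outline's centre; the arrow's tip and the cup's handle within 18 mm of the printed tip and handle, the cross's arms within 12 degrees of the printed arms; all released and at rest (horizontal distance between arrow_c and arrow_template_c below 0.012 m and angle between each of arrow_c, cup_c, cross_c's own z axis and vertical below 0.1 rad and height (world z) of each of arrow_c, cup_c, cross_c below 0.028 m and linear speed of each of arrow, cup, cross below 0.02 m/s and contact force between the fingers and arrow below 0.1 N and horizontal distance between cup_c and cup_template_c below 0.012 m and contact force between the fingers and cup below 0.1 N and horizontal distance between cross_c and cross_template_c below 0.012 m and contact force between the fingers and cross below 0.1 N and horizontal distance between arrow_tip and arrow_template_tip below 0.018 m and horizontal distance between cup_handle and cup_template_handle below 0.018 m and (angle between the x axis of cross_c and the x axis of cross_template_c, either way round below 0.21 rad or angle between the x axis of cross_c and the y axis of cross_template_c, either way round below 0.21 rad)); the robot touches nothing.
It fails at once if a symbol is dropped: it falls or flies free of the fingers at over 0.5 m/s ((contact force between the fingers and arrow below 0.05 N and linear speed of arrow above 0.5 m/s) or (contact force between the fingers and cup below 0.05 N and linear speed of cup above 0.5 m/s) or (contact force between the fingers and cross below 0.05 N and linear speed of cross above 0.5 m/s)).
It fails at once if the mug is shifted by more than 25 mm (distance of mug_mid from where it was at the start of the episode above 0.025 m).
It fails at once if the tape roll is shifted by more than 25 mm (distance of tape_mid from where it was at the start of the episode above 0.025 m).
It fails at once if the screwdriver is shifted by more than 25 mm (distance of driver_mid from where it was at the start of the episode above 0.025 m).
It also fails if it takes over 128 s, if anything falls off the work surface, if the arm or the gripper's body presses on something with over 40 N, if the wrist force passes 120 N, or if a joint passes its speed limit or range.

ROBOT

A 6-joint arm with a two-finger parallel gripper is mounted at the origin on the work surface. World frame = base frame: x ahead of the robot, y to its left, z up, the work surface at z = 0. Lengths are in m, angles in rad, forces in N, time in s.
With the tool pointing down it reaches from about 0.35 to 0.875 m from the base axis. Payload 4.2 kg.
Tool frame: the origin (TCP) lies at the very end of the fingers, on their centre line; the grasp point (between the pads) lies 19 mm behind it; x points along the fingers, z is the direction in which the jaws open and shut, and the axes are right-handed (so a half turn about x gives the same grasp; the last joint's range is limited). The gripper opens to 87 mm and grips with 3 to 60 N. Pads are 19 mm wide; open, the fingers measure 117 mm over their backs; the gripper's body (75 mm by 190 mm) begins 51 mm behind the grasp point.
Start: joints at [1.472, 0.385, 0.008, 0, -1.194, -0.259], TCP at [0.219, 0.585, 0.223] pointing down, gripper open.
Joint ranges: [-3.14, 3.14], [-1.21, 2.06], [-1.07, 1.41], [-3.16, 2.05], [-2.99, -0.16], [-3.1, 3.1]. Speed limits (rad/s): [2.79, 2.79, 3.14, 3.14, 3.14, 3.14].

INTERFACE

Orientations are given as a rotation vector (axis times angle).
In Python, from station import robot gives the robot as it stands. Calls block until the motion is done:
- robot.move_ptp(position, orientation): joint-space move of the TCP to a pose.
- robot.line_to(position, rotation=None, rate=0.15, guard=None): straight line of the TCP; rotation=None keeps the orientation; rate is the mean speed in m/s. With guard (N) it stops when the force on the tool has changed by that much, and returns True; else False.
- robot.movej(angles): joint-space move.
- robot.gripper_to(opening): finger opening in m; the grip force is fixed at half the most; returns when the fingers have stopped.
- robot.hold(seconds).
- robot.ik(position, orientation): joint angles nearest the present ones, or None.
- robot.snapshot(name): name is "scene" or "top" or "wrist"; returns (picture, depth): 420x560x3 uint8, red, green, blue; 420x560 float32, m along the optical axis (not along the pixel's ray), 0 where there is no reading.
- robot.camera_info(name): a dict with "camera_matrix" (3x3 intrinsics, pixels), "distortion" ([k1, k2, p1, p2, k3] as OpenCV has them; the pictures are not rectified), "T" (4x4, takes a point from camera to world coordinates). Camera axes: x right, y up, looking along -z (the intrinsics and any distortion apply to the point x, -y, -z); pixel columns grow to the right and rows downward; lengths in m; the calibration is good to about 2 mm. A picture is of the moment at which its call begins: read the wrist's pose just before it. camera_info takes no time and is no camera call; for the wrist camera it gives the pose at the moment of the call.
A pose or a line that the arm cannot do raises robot.IKError and nothing moves.
- robot.hand_in(): hands the job in, once; it reports no verdict.
Trained networks look in the newest picture that a camera, given by its name, has taken for a name from the list of things; names that differ only in an ending like _2 or _b are one class to them, and where a whole thing is asked for, a point or a joint stands for the part that bears it (a point fixed in the world has none). Each returns a list of dicts, best first, with "p" (0 to 1); they miss things now and then, are a little off and sometimes report something else, mostly with a low value. They report only what shows in the picture. A call takes as long as a camera call. They do not tell look-alikes from the thing itself.
- robot.search_frame(camera, name): "point" ([column, row] in pixels, amid what is visible of it).
Readings, each from a call of its own:
- robot.get_time(): time.
- robot.get_q(): joint angles.
- robot.get_qvel(): joint speeds.
- robot.get_joint_torque(): joint torques, N m.
- robot.get_position(): TCP position.
- robot.get_eef_rot(): TCP orientation.
- robot.get_ft_force(): force on the tool from outside, world axes, zero at the start.
- robot.get_wrist_torque(): the same for the moment, N m.
- robot.get_gripper_width(): finger opening in m.
Only numpy, scipy, OpenCV 4.12 (cv2) and the standard library are available. Lean on these libraries where they do the work, as an engineer would, in place of code of your own. Each camera call takes 0.05 s, during which the arm holds its last target. There are 200 camera calls.

## Working session

There is one attempt and no reset: what is moved stays moved. The work goes in short steps, each a Python script; the robot and the scene stay as the last script left them, time stands still between calls to the robot, and variables do not carry over. Pictures are saved under pics/ and viewed, about 12 in all and at most 16, crops included, and the job is handed in when it is done.

```bash
ls; mkdir -p pics
python3 - <<'E'
from station import robot
import cv2,numpy as np
for n in ["scene","top"]:
    p,d=robot.snapshot(n); cv2.imwrite(f"pics/{n}0.png",p[:,:,::-1]); np.savez(f"{n}0.npz",p=p,d=d)
    c=robot.camera_info(n); print(n,c)
    for k in ["arrow_c","cup_c","cross_c","felt_pad","mug_mid","tape_mid","driver_mid","arrow_template_c","cup_template_c","cross_template_c"]:
        print(k,[(np.round(r["point"]).tolist(),round(r["p"],2)) for r in robot.search_frame(n,k)][:5])
print(robot.get_time(),robot.get_eef_rot())
E
```

```text
pics
scene {'camera_matrix': array([[394.59804115,   0.        , 276.97747696],
       [  0.        , 394.59804115, 204.97786522],
       [  0.        ,   0.        ,   1.        ]]), 'distortion': array([-0.01404694,  0.        ,  0.        ,  0.        ,  0.        ]), 'T': array([[ 0.44008703, -0.48303146,  0.75697029,  1.26572304],
       [ 0.8978228 ,  0.25116982, -0.36170144, -0.3880443 ],
       [-0.01541492,  0.8388053 ,  0.54421324,  0.59701856],
       [ 0.        ,  0.        ,  0.        ,  1.        ]])}
arrow_c [([338.0, 226.0], 0.59)]
cup_c [([394.0, 198.0], 0.92), ([366.0, 174.0], 0.74), ([334.0, 152.0], 0.73)]
cross_c [([270.0, 251.0], 0.87), ([429.0, 251.0], 0.68)]
felt_pad [([159.0, 237.0], 0.56)]
mug_mid [([160.0, 298.0], 0.69), ([301.0, 195.0], 0.3)]
tape_mid [([302.0, 199.0], 0.76)]
driver_mid [([242.0, 218.0], 0.67), ([262.0, 269.0], 0.3)]
arrow_template_c [([264.0, 269.0], 0.87), ([270.0, 250.0], 0.21)]
cup_template_c [([337.0, 235.0], 0.93), ([368.0, 174.0], 0.42)]
cross_template_c [([356.0, 183.0], 0.77), ([340.0, 224.0], 0.56)]
top {'camera_matrix': array([
[... 323 characters left out ...]
341037, -0.01112488, -0.0088903 ],
       [-0.01322426,  0.16830718,  0.98564589,  1.09491693],
       [ 0.        ,  0.        ,  0.        ,  1.        ]])}
arrow_c [([242.0, 166.0], 0.7)]
cup_c [([166.0, 190.0], 0.94), ([154.0, 246.0], 0.71), ([158.0, 313.0], 0.58)]
cross_c [([312.0, 168.0], 0.79), ([200.0, 115.0], 0.79)]
felt_pad [([391.0, 245.0], 0.92)]
mug_mid [([412.0, 146.0], 0.95)]
tape_mid [([234.0, 234.0], 0.83)]
driver_mid [([315.0, 230.0], 0.56), ([241.0, 168.0], 0.3), ([321.0, 177.0], 0.16)]
arrow_template_c [([322.0, 177.0], 0.56)]
cup_template_c [([392.0, 243.0], 0.59), ([245.0, 180.0], 0.58)]
cross_template_c [([170.0, 253.0], 0.82)]
1.1 [ 1.4676719   1.01821162 -1.46766444]
```

View pics/top0.png

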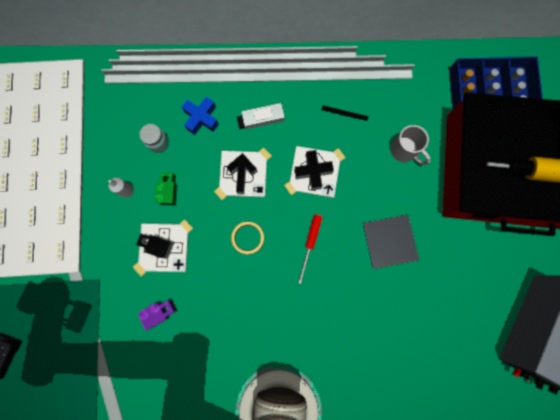

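View pics/scene0.png

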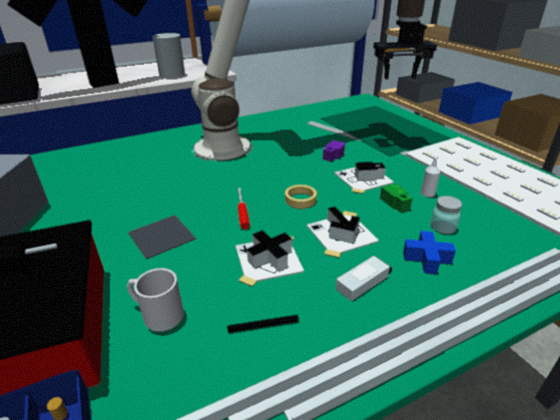

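The pictures show these candidates (top-camera pixels):
- **Symbols:** black arrow (242,166), black cup (154,246) and black cross (312,168).
- **Look-alikes to leave alone:** green cup (166,190), purple cup (154,313) and blue cross (200,115).

I choose the three black symbols lying on the white boards. Next I look at each one from close by with the wrist camera.

```bash
cat > h.py <<'E'
from station import robot
import cv2,numpy as np
from scipy.spatial.transform import Rotation as Ro
F=np.diag([1.,-1,-1])
def rot(a):
    x=np.array([0,0,-1.]);z=np.array([np.cos(a),np.sin(a),0]);y=np.cross(z,x)
    return Ro.from_matrix(np.c_[x,y,z]).as_rotvec()
def world(px,c,z):
    u=cv2.undistortPoints(np.float64(px).reshape(-1,1,2),c["camera_matrix"],c["distortion"])[:,0]
    r=np.c_[u,np.ones(len(u))]@F@c["T"][:3,:3].T; o=c["T"][:3,3]
    return o+r*((z-o[2])/r[:,2])[:,None]
def proj(P,c):
    q=(np.asarray(P,float)-c["T"][:3,3])@c["T"][:3,:3]@F
    return cv2.projectPoints(q,np.zeros(3),np.zeros(3),c["camera_matrix"],c["distortion"])[0][:,0]
S=0.0005
def ortho(p,c,ctr,z,half=0.1):
    "top-down view on plane z: column -> world -y, row -> world -x (up = +x); S m per px"
    n=int(2*half/S); j,i=np.meshgrid(np.arange(n),np.arange(n))
    P=np.c_[(ctr[0]+half-S*i).ravel(),(ctr[1]+half-S*j).ravel(),np.full(n*n,z)]
    m=proj(P,c).reshape(n,n,2).astype(np.float32)
    return cv2.remap(p,m[...,0],m[...,1],cv2.INTER_LINEAR)
def snap(n="wrist"):
    c=robot.camera_info(n); p,d=robot.snapshot(n); return p,d,c
E
python3 - <<'E'
from h import *
c=robot.camera_info("top")
for k,px,z in [("cupT",(244,175),.004),("arrowT",(316,173),.004),("crossT",(163,247),.004),("pad",(391,242),.004),("arrow",(242,166),.042),("cup",(154,246),.042),("cross",(312,168),.042),("mug",(410,143),.09),("greencup",(166,190),.04),("purple",(156,314),.04),("tape",(248,238),.025),("driver",(310,247),.02)]:
    print(k,world(px,c,z)[0].round(3))
w=robot.camera_info("wrist"); X=Ro.from_rotvec(robot.get_eef_rot()).as_matrix()
print("cam in tool",X.T@(w["T"][:3,3]-robot.get_position()),"axis",X.T@-w["T"][:3,2], w["camera_matrix"][0,0])
E
```

```text
cupT [0.62  0.091 0.004]
arrowT [ 0.623 -0.112  0.004]
crossT [0.42  0.312 0.004]
pad [ 0.426 -0.31   0.004]
arrow [0.636 0.093 0.042]
cup [0.42  0.325 0.042]
cross [ 0.627 -0.098  0.042]
mug [ 0.677 -0.351  0.09 ]
greencup [0.572 0.299 0.04 ]
purple [0.246 0.313 0.04 ]
tape [0.44  0.078 0.025]
driver [ 0.414 -0.089  0.02 ]
cam in tool [-0.16215094  0.0806917  -0.00027124] axis [ 9.56795951e-01 -2.90759807e-01 -4.93160797e-04] 291.8041383423606
```

```bash
cat >> h.py <<'E'
def look(ctr,a,off=0.06,z=0.17):
    y=np.array([-np.sin(a),np.cos(a)]); t=np.array(ctr[:2])-off*y
    robot.move_ptp([t[0],t[1],z],rot(a)); robot.hold(.3); return snap()
def cloud(d,c):
    v,u=np.nonzero(d>0); n=cv2.undistortPoints(np.float64(np.c_[u,v]).reshape(-1,1,2),c["camera_matrix"],c["distortion"])[:,0]
    q=np.c_[n,np.ones(len(n))]*d[v,u][:,None]
    return q@F@c["T"][:3,:3].T+c["T"][:3,3]
E
python3 - <<'E'
from h import *
import pickle
out=[];P={}
for k,ct,a in [("cup",(.42,.325),np.pi/2),("arrow",(.636,.093),np.pi/2),("cross",(.627,-.098),np.pi/2)]:
    p,d,c=look(ct,a); P[k]=(p,d,c)
    q=cloud(d,c); m=(np.abs(q[:,:2]-ct)<.09).all(1)
    print(k,robot.get_time(),np.histogram(q[m,2],np.arange(-.01,.07,.005))[0], q[m&(q[:,2]>.034)&(q[:,2]<.05)].mean(0), np.median(q[m&(q[:,2]>.034)&(q[:,2]<.05),2]))
    if k=="cup": cv2.imwrite("pics/w0.png",p[:,:,::-1])
    out.append(np.vstack([ortho(p,c,ct,.042,.075),ortho(p,c,ct,.004,.075)]))
pickle.dump(P,open("P.pkl","wb"))
o=np.hstack(out)[:,:,::-1];print(o.shape);cv2.imwrite("pics/o0.png",cv2.resize(o,(800,533)))
E
```

```text
cup 3.3417 [    0  6391 15565  1314    15    16    17    21    19    27  3621     0
     0     0     0] [0.42251548 0.32300691 0.04196418] 0.04199841815495964
arrow 4.9 [    0  5984 15697  1242    15    15    19    18    20    34  3863     0
     0     0     0] [0.62469095 0.09473567 0.04192992] 0.041953989109445505
cross 6.0333 [    0  6516 14078  1082     7     2     8     4     5    20  5354     0
     0     0     0] [ 0.62573052 -0.10462378  0.04201229] 0.04202427353747051
(600, 900, 3)
```

View pics/o0.png

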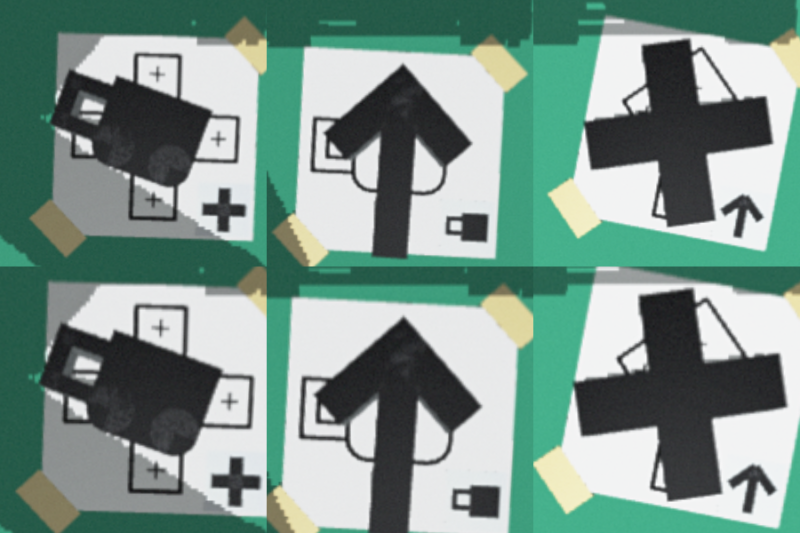

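The close crop shows black symbols on their boards: cup on the cross board, arrow on the cup board and cross on the arrow board. That confirms the choice. Next I fit the poses and move the arrow to the pad.

```bash
cat >> h.py <<'E'
from scipy.optimize import minimize
def rect(x0,x1,y0,y1): return np.array([[x0,y0],[x1,y0],[x1,y1],[x0,y1]],float)
SH={"arrow":[rect(-55,45,-10,10)]+[np.array([[55,0],[12.5,s*42.5],[-1.6,s*28.4],[26.8,0]]) for s in(1,-1)],
    "cup":[np.array([[25,-29],[25,29],[-10,29],[-19,25],[-25,15],[-25,-15],[-19,-25],[-10,-29]],float),rect(7,15,29,55),rect(-15,-7,29,55),rect(-15,15,47,55)],
    "cross":[rect(-52,52,-14,14),rect(-14,14,-52,52)]}
def xf(q,pose):
    c,s=np.cos(pose[2]),np.sin(pose[2]); return np.asarray(q)@np.array([[c,s],[-s,c]])+pose[:2]
def raster(k,pose,ctr,half,edge=False):
    n=int(2*half/S); m=np.zeros((n,n),np.uint8)
    for q in SH[k]:
        w=xf(q/1000,pose); ij=np.c_[(ctr[1]+half-w[:,1])/S,(ctr[0]+half-w[:,0])/S]
        cv2.fillPoly(m,[np.round(ij*16).astype(np.int32)],255,shift=4)
    return m
def opt(f,ctr,ths):
    best=None
    for t in ths:
        for dx in(-.012,0,.012):
            for dy in(-.012,0,.012):
                v=f([ctr[0]+dx,ctr[1]+dy,t])
                if best is None or v<best[0]: best=(v,[ctr[0]+dx,ctr[1]+dy,t])
    x=np.array(best[1])
    for st in(.008,.002):
        x=minimize(f,x,method="Nelder-Mead",options=dict(initial_simplex=x+np.vstack([np.zeros(3),np.diag([st,st,st*15])]),xatol=1e-4,fatol=1e-5)).x
    return x,f(x)
def symfit(k,d,c,ctr):
    "pose of a symbol from points of its top face; returns pose, IoU"
    half=.085; q=cloud(d,c); q=q[(q[:,2]>.036)&(q[:,2]<.05)]
    n=int(2*half/S); M=np.zeros((n,n),np.uint8); ij=np.round(np.c_[(ctr[0]+half-q[:,0])/S,(ctr[1]+half-q[:,1])/S]).astype(int)
    ij=ij[((ij>=0)&(ij<n)).all(1)]; M[ij[:,0],ij[:,1]]=255
    M=cv2.morphologyEx(M,cv2.MORPH_CLOSE,np.ones((5,5)))
    g=lambda p:-(lambda r:(r&M).sum(dtype=float)/(r|M).sum(dtype=float))(raster(k,p,ctr,half)//255*1) if 0 else -np.count_nonzero(raster(k,p,ctr,half)&M)/np.count_nonzero(raster(k,p,ctr,half)|M)
    i,j=np.nonzero(M); c0=(ctr[0]+half-S*i.mean(),ctr[1]+half-S*j.mean())
    x,v=opt(g,c0,np.arange(-np.pi,np.pi,.2)); return x,-v
def overlay(p,c,k,pose,z,ctr,half=.085):
    o=ortho(p,c,ctr,z,half)[:,:,::-1].copy(); cs,_=cv2.findContours(raster(k,pose,ctr,half),cv2.RETR_CCOMP,cv2.CHAIN_APPROX_NONE)
    cv2.drawContours(o,cs,-1,(0,0,255),1); return o
E
sed -i 's/    g=lambda p:.*/    def g(p):\n        r=raster(k,p,ctr,half); return -np.count_nonzero(r\&M)\/np.count_nonzero(r|M)/' h.py
python3 - <<'E'
from h import *
import pickle
P=pickle.load(open("P.pkl","rb"));out=[];R={}
for k,ct in [("cup",(.42,.325)),("arrow",(.636,.093)),("cross",(.627,-.098))]:
    p,d,c=P[k]; x,v=symfit(k,d,c,ct); R[k]=x; print(k,x.round(4),v); out.append(overlay(p,c,k,x,.042,ct))
pickle.dump(R,open("R.pkl","wb"))
cv2.imwrite("pics/f0.png",cv2.resize(np.hstack(out),(800,267)))
# options
for k,g,off in [("arrow",(-.03,0),np.pi/2),("cup",(0,0),0),("cross",(.037,0),np.pi/2)]:
    for s in(0,np.pi):
        w=xf(np.array(g),R[k]); q=robot.ik([*w,.012],rot(R[k][2]+off+s)); print(k,s,None if q is None else np.round(q,2))
E
```

```text
cup [ 0.4194  0.3162 -0.3967] 0.9227712758271926
arrow [ 0.6206  0.0951 -0.0758] 0.9464868997150602
cross [ 0.6275 -0.1045  1.7118] 0.9525834677616464
arrow 0 [ 0.43  0.56 -0.3   0.   -0.71 -2.08]
arrow 3.141592653589793 [ 0.43  0.56 -0.3   0.   -0.71  1.06]
cup 0 [ 0.96  0.47 -0.48  0.   -0.61  1.79]
cup 3.141592653589793 [ 0.96  0.47 -0.48  0.   -0.61 -1.35]
cross 0 [ 0.15  0.6  -0.22  0.   -0.75 -0.01]
cross 3.141592653589793 None
```

View pics/f0.png

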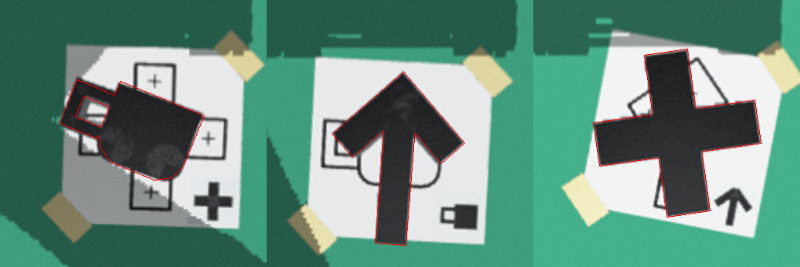

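```bash
cat >> h.py <<'E'
G={"arrow":((-.03,0),np.pi/2),"cup":((0,0),0),"cross":((.037,0),np.pi/2)}
ZG=.012; ZT=.16
def tcp(k,pose,s,turn=0):
    g,off=G[k]; w=xf(xf(np.array(g),[0,0,turn]),pose); return w,pose[2]+off+s+turn
def transfer(k,p0,p1,open_=.08,turn=0):
    "grasp symbol k at pose p0, set down at p1 (poses x,y,theta); turn: grip frame turned about the symbol"
    for s in (0,np.pi):
        (a,ta),(b,tb)=tcp(k,p0,s,turn),tcp(k,p1,s,turn)
        qs=[robot.ik([*w,z],rot(t)) for w,t in((a,ta),(b,tb)) for z in(ZG,ZT)]
        if all(q is not None and abs(q[5])<2.9 for q in qs): break
    else: raise SystemExit("no ik")
    robot.gripper_to(open_); robot.move_ptp([*a,ZT],rot(ta))
    robot.line_to([*a,.06]); print("down",robot.line_to([*a,ZG],rate=.06,guard=8))
    robot.gripper_to(0); print("width",robot.get_gripper_width())
    robot.line_to([*a,ZT],rate=.1); print("lifted width",robot.get_gripper_width(),robot.get_ft_force())
    robot.move_ptp([*b,ZT],rot(tb)); robot.hold(.3)
    robot.line_to([*b,.04],rate=.1); print("set",robot.line_to([*b,ZG+.0005],rate=.03,guard=8),robot.get_position()[2])
    robot.hold(.2); robot.gripper_to(open_); robot.line_to([*b,ZT]); print("t",robot.get_time())
E
python3 - <<'E'
from h import *
import pickle
R=pickle.load(open("R.pkl","rb"))
transfer("arrow",R["arrow"],[.426,-.31,R["arrow"][2]],open_=.06)
p,d,c=snap(); x,v=symfit("arrow",d,c,(.426,-.31)); print(x,v); R["arrow"]=x
p2,d2,c2=look((.62,.091),np.pi/2); pickle.dump((p2,d2,c2),open("cupT.pkl","wb"))
pickle.dump(R,open("R.pkl","wb"))
cv2.imwrite("pics/a1.png",np.hstack([overlay(p,c,"arrow",x,.042,(.426,-.31)),ortho(p2,c2,(.62,.091),.004,.085)[:,:,::-1]]))
E
```

```text
down False
width 0.019827325614872913
lifted width 0.019784106379885678 [ 0.63942647  0.01363502 -2.55370527]
set False 0.012652872410292192
t 18.4833
[ 0.42591025 -0.30989937 -0.07424357] 0.9588357588357589
```

View pics/a1.png

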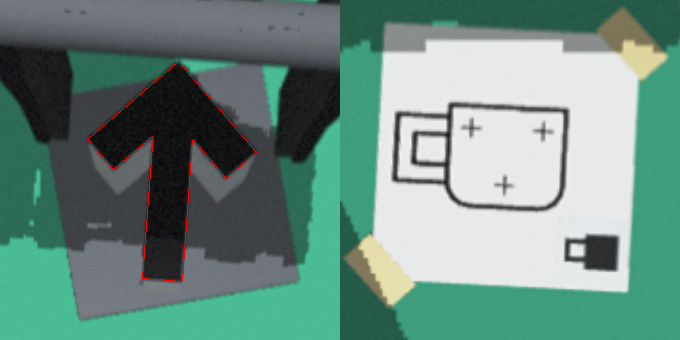

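The arrow lies on the pad and its outline fits. The cup template is empty, with its outline centred near (480,155) in that crop. Next I fit the printed outline and place the cup.

```bash
cat >> h.py <<'E'
def tmplfit(k,p,c,ctr,ths,half=.085):
    g=cv2.cvtColor(ortho(p,c,ctr,.004,half),cv2.COLOR_RGB2GRAY)
    dark=cv2.morphologyEx(g,cv2.MORPH_BLACKHAT,np.ones((13,13)))>40
    DT=np.minimum(cv2.distanceTransform((~dark).astype(np.uint8),cv2.DIST_L2,5),20)
    cs,_=cv2.findContours(raster(k,[ctr[0],ctr[1],0],ctr,half),cv2.RETR_EXTERNAL,cv2.CHAIN_APPROX_NONE)
    q=cs[0][:,0].astype(float); q=np.c_[half-S*q[:,1],half-S*q[:,0]]
    def f(x):
        w=xf(q,x); return cv2.remap(DT,((ctr[1]+half-w[:,1])/S).astype(np.float32),((ctr[0]+half-w[:,0])/S).astype(np.float32),cv2.INTER_LINEAR,borderValue=20).mean()
    return opt(f,ctr,ths)
E
sed -i 's/rect(7,15,29,55),rect(-15,-7,29,55),rect(-15,15,47,55)/rect(8,17,29,55),rect(-17,-8,29,55),rect(-17,17,46,55)/' h.py
python3 - <<'E'
from h import *
import pickle
R=pickle.load(open("R.pkl","rb"));P=pickle.load(open("P.pkl","rb"))
x,v=symfit("cup",*P["cup"][1:],(.42,.325)); print("cup",R["cup"],x,v)
R["cup"]=x; ct=(.62,.091)
p,d,c=pickle.load(open("cupT.pkl","rb")); t,e=tmplfit("cup",p,c,ct,np.arange(-.6,.6,.1)); print("T",t,e); R["cupT"]=t
pickle.dump(R,open("R.pkl","wb")); cv2.imwrite("pics/t1.png",np.hstack([overlay(p,c,"cup",t,.004,ct),overlay(*P["cup"][::2],"cup",x,.042,(.42,.325))]))
E
```

```text
cup [ 0.41942782  0.31619116 -0.39670663] [ 0.41959967  0.31613671 -0.38842418] 0.9235664235664236
T [ 0.62604436  0.09298417 -0.10633797] 0.10251339
```

View pics/t1.png

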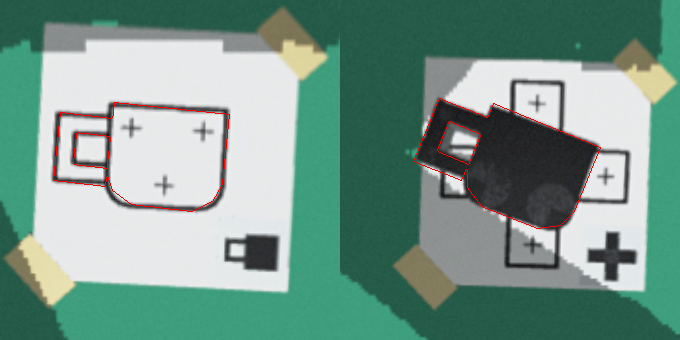

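```bash
sed -i 's/np.array(\[\[25,-29\].*\[-10,-29\]\],float)/np.vstack([[[25,-29],[25,29]]]+[[[-13-12*np.sin(t),17+12*np.cos(t)] for t in np.linspace(0,np.pi\/2,7)],[[-13-12*np.cos(t),-17-12*np.sin(t)] for t in np.linspace(0,np.pi\/2,7)]])/' h.py
python3 - <<'E'
from h import *
import pickle
R=pickle.load(open("R.pkl","rb"));P=pickle.load(open("P.pkl","rb"))
x,v=symfit("cup",*P["cup"][1:],(.42,.325)); print("cup",x,v); R["cup"]=x; ct=(.62,.091)
p,d,c=pickle.load(open("cupT.pkl","rb")); t,e=tmplfit("cup",p,c,ct,np.arange(-.6,.6,.1)); print("T",t,e); R["cupT"]=t
pickle.dump(R,open("R.pkl","wb"))
if e>1 or v<.9: raise SystemExit
transfer("cup",x,t)
p1,d1,c1=look(ct,np.pi/2); y,v=symfit("cup",d1,c1,ct); print("placed",y,v)
ct2=(.42,.312); p2,d2,c2=look(ct2,np.pi/2)
u,e=tmplfit("cross",p2,c2,ct2,np.arange(-.7,.7,.1)); print("crossT",u,e); R["crossT"]=u
pickle.dump(R,open("R.pkl","wb"))
cv2.imwrite("pics/a2.png",np.hstack([overlay(p1,c1,"cup",y,.042,ct),overlay(p2,c2,"cross",u,.004,ct2)]))
E
```

```text
cup [ 0.41990565  0.3158593  -0.38377293] 0.9331397407748424
T [ 0.62657759  0.09332507 -0.09936447] 0.0013084786
down False
width 0.049678084178448406
lifted width 0.04978739650673747 [ 0.09124446  0.18783193 -1.98914894]
set False 0.012630764272937346
t 34.5083
placed [ 0.6277222   0.09311064 -0.090978  ] 0.936950977614055
crossT [ 0.4202392   0.31113426 -0.04474537] 0.0
```

View pics/a2.png

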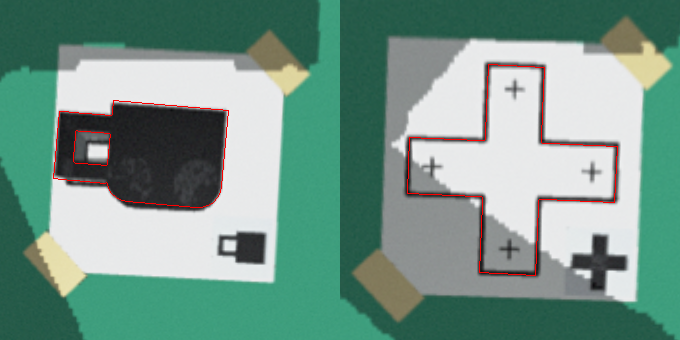

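Run:
```python
from h import *
import pickle
R=pickle.load(open("R.pkl","rb"))
t=R["crossT"].copy(); t[2]+=np.pi/2
transfer("cross",R["cross"],t,open_=.065)
ct=(.42,.312); p1,d1,c1=look(ct,np.pi/2); y,v=symfit("cross",d1,c1,ct); print("placed",y,v,"target",t)
ct2=(.623,-.112); p2,d2,c2=look(ct2,np.pi/2)
u,e=tmplfit("arrow",p2,c2,ct2,np.arange(-.7,.7,.1)); print("arrowT",u,e,robot.get_time()); R["arrowT"]=u
pickle.dump(R,open("R.pkl","wb"))
cv2.imwrite("pics/a3.png",np.hstack([overlay(p1,c1,"cross",y,.042,ct),overlay(p2,c2,"arrow",u,.004,ct2)]))
```

```text
down False
width 0.028003682352208067
lifted width 0.02780078502855191 [-0.2764257  -0.00289264 -0.92156833]
set False 0.012664455866733586
t 53.5833
placed [0.42054004 0.31096375 3.08944538] 0.9597256246937775 target [0.4202392  0.31113426 1.52605096]
arrowT [ 0.62993229 -0.110452   -0.19562548] 0.0 57.2667
```

View pics/a3.png

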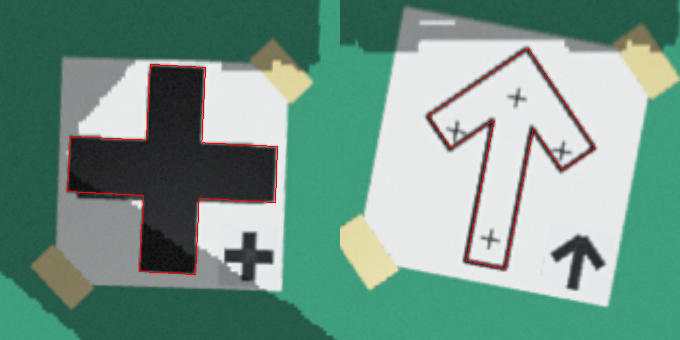

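The cross is on its outline, within 0.5 mm and 0.5°. The arrow outline also fits, so I place the arrow.

Run:
```python
from h import *
import pickle
R=pickle.load(open("R.pkl","rb"))
transfer("arrow",R["arrow"],R["arrowT"],open_=.06)
ct=(.623,-.112); p,d,c=look(ct,np.pi/2); y,v=symfit("arrow",d,c,ct); print("placed",y,v,"target",R["arrowT"])
robot.move_ptp([.45,0,.3],rot(np.pi/2)); robot.hold(.5)
ps,ds,cs=snap("scene"); cv2.imwrite("pics/end.png",np.hstack([ps[:,:,::-1][80:400,100:500],cv2.resize(overlay(p,c,"arrow",y,.042,ct),(320,320))]))
print(robot.get_time())
```

```text
down False
width 0.01976007123500335
lifted width 0.020164447999890714 [-0.14491125 -0.30402939 -1.95639385]
set False 0.01266494866746817
t 69.25
placed [ 0.63017128 -0.11006066 -0.19736801] 0.9521859819569743 target [ 0.62993229 -0.110452   -0.19562548]
71.6917
```

View pics/end.png

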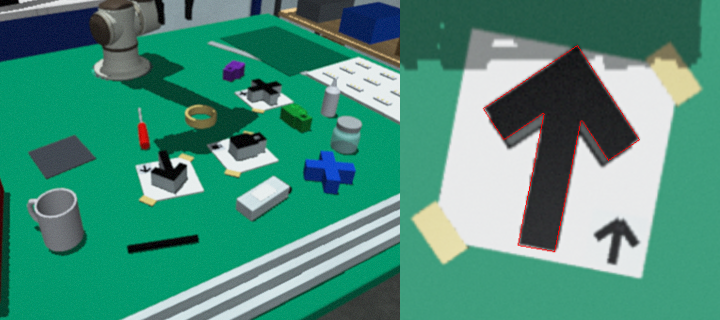

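All three symbols are on their own templates, the pad is empty, and the mug, tape and screwdriver look unmoved.

```bash
python3 -c "
from station import robot
robot.hand_in()"
```

```text
the job is handed in; nothing more can be done
```

I put each symbol on its own template and handed the job in after about 72 s of robot time. The arrow waited on the felt pad while the cup and then the cross went across; the arrow went last.

Wrist-camera checks after each placing, against the printed outline:

| Symbol | Off centre | Turned off by |
|---|---|---|
| Cup | about 1.2 mm | 0.5° |
| Cross | about 0.3 mm | 0.4° |
| Arrow | about 0.5 mm | 0.1° |

The last scene picture shows the felt pad empty. The mug, tape roll and screwdriver look unmoved; I judged this by eye only. None of the lowering moves hit its force guard, and no check failed.

One small disagreement: my cup outline fit came out about 3° from the angle of the board's edges. I used the same model for both the cup and its printed outline, so the error should largely cancel. At the handle, 3° is about 3 mm against the 18 mm allowed.

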